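# Record which vessels belong to the sample

## Robot

A 6-joint arm with a two-finger parallel gripper is mounted at the origin on a cart in front of the work surface, level with it; the furniture and walls round the work are solid. World frame = base frame: x ahead of the robot, y to its left, z up, the work surface at z = 0. Lengths are in m, angles in degrees, forces in N, time in s.
With the tool pointing down it reaches from about 0.4 to 0.825 m from the base axis. Payload 7 kg.
Tool frame: the origin (TCP) lies midway between the tips of the shut fingers; the grasp point (between the pads) lies 19 mm behind it; z points along the fingers, y is the direction in which the jaws open and shut (so a half turn about z gives the same grasp; the last joint's range is limited). The gripper opens to 88 mm and grips with 3 to 60 N. Pads are 19 mm wide; open, the fingers measure 130 mm over their backs; the gripper's body (78 mm by 193 mm) begins 47 mm behind the grasp point.
Start: joints at [16.507, 20.546, 0.682, 0, -70.136, -16.507], TCP at [0.675, -0, 0.227] pointing down, gripper open.
Joint ranges: [-176.03, 176.03], [-82.01, 121.73], [-58.28, 71.71], [-173.87, 95.51], [-174.79, -0.11], [-173.66, 173.66]. Speed limits (degrees/s): [136.94, 136.94, 172.46, 180, 180, 180].

## Interface

Orientations are given as [roll, pitch, yaw] about the fixed x, y, z axes, in that order (R = Rz(yaw) Ry(pitch) Rx(roll)).
In Python, from plant import ctrl gives the robot as it stands. The module is installed in compiled form; this text tells all that it offers.
- The arm moves only by the tool arm_command, never from a script. Its argument "targets" is a list that holds one entry, the list of rows, each a list of 7 numbers: the turn, a rotation vector about the world's x, y, z in rad, then the shift along the world's x, y, z in cm, then the opening, from 0 (shut) to 1 (fully open). A call has 1 to 8 rows; each row is the pose to reach, as a shift and turn from the pose commanded when the call began; what a row does not reach only later rows make up. A row lasts 1/12 s, in which the tool goes at most 41.7 mm and 7.16 degrees, less where a joint would pass 70% of its speed; a pose out of reach is approached as far as the arm can. A call with a gripper value outside its range is refused whole. The fingers move at their own pace and stop on an object; the grip force is fixed at half the most. Time passes only in rows, so rows that repeat a pose let the fingers close. It gives the time, the measured TCP pose, the force and the opening at its end, in the units of the state.
- ctrl.get_obs(): the state, without advancing time (a new reading comes with each control period).
- ctrl.snapshot(name): name is "scene" or "side" or "wrist"; returns the picture (384x512x3 uint8, blue, green, red); there is no depth.
- ctrl.camera_model(name): a dict with "K" (3x3 intrinsics, pixels), "xyz" and "rotation" of the camera in the world. Camera axes: x right, y up, looking along -z (the intrinsics and any distortion apply to the point x, -y, -z); pixel columns grow to the right and rows downward; lengths in m; the calibration is good to about 2 mm. The wrist camera is an equidistant fisheye: a pixel r from the principal point sees the ray r / f radians off the axis. A picture is of the moment at which its call begins: read the wrist's pose just before it. camera_model takes no time and is no camera call; for the wrist camera it gives the pose at the moment of the call.
- ctrl.close_job(): hands the job in, once; it reports no verdict.
The state is a dict: "clock": time; "joint_pos": joint angles; "qvel": joint speeds; "tau": joint torques, N m; "tool_pos": TCP position; "orientation": TCP orientation; "force": force on the tool from outside, world axes, zero at the start; "moment": the same for the moment, N m; "opening": finger opening in m.
Only numpy, scipy, OpenCV 4.12 (cv2) and the standard library are available. Lean on these libraries where they do the work, as an engineer would, in place of code of your own. Each camera call takes 0.05 s, during which the arm holds its last target. There are 200 camera calls.

## Task

Make the video note for this sample: press the key on the small grey recording box fully down and let it go, then point with the fingertips from straight above at the conical flask, about 2 cm over its top, and stay there for two seconds. Then point in the same way at the lid knob of the crucible that stands on the square mat and finish there, still pointing at it. Point at nothing else, and touch or move nothing but the key.

Things in the scene. Friction and masses are not known exactly. Their poses are not given: they have to be found in the camera images.
- flask_top (a point): centre of the top of the red stopper in the conical flask: clear glass, 68 mm wide at the foot, narrow neck, 101 mm high in all, loose, upright on the bench. z is up; the bench is 101 mm below this point
- crucible_mat_top (a point): top of the lid knob of the crucible to be pointed at: white, tapered, lidded, 43 mm wide and 46 mm high, loose, standing in the middle of the square mat, so that this point lies 52 mm above the bench
- crucible_bench_top (a point): top of the lid knob of a second crucible, exactly alike, that stands directly on the bench (this point 46 mm above the bench); not to be pointed at or touched
- jar_top (a point): centre of the lid of a wide white screw-cap jar, 56 mm wide and 69 mm high, loose; not to be pointed at or touched
- mat: heat-proof mat, 80 x 80 x 6 mm, dark steel gauze with a white round ceramic middle 62 mm wide, fixed to the bench; origin at the centre of its underside
- vial: bystander: small screw-cap vial, 22 mm wide, 45 mm high, loose; origin at the centre of its underside
- stopper: bystander: tapered rubber stopper, 23 mm wide, 22 mm high, loose; origin at the centre of its underside
- petri: bystander: round flat dish, 61 mm wide, 14 mm high, loose; origin at the centre of its underside
- key_top (a point): centre of the top of the round black key, 28 mm wide, on the small grey recording box (56 x 74 x 18 mm, with a low metal collar 44 mm wide and 12 mm high round the key), which is fixed to the bench; this point lies 40 mm above the bench when the key is up; the key moves straight down
- recorder: the grey recording box; origin at the centre of its underside, the key 14 mm from there along its own y
- key (a joint): travel of the key in m: 0 up, 0.006 fully down; a spring returns it, and it takes 1.5 N to start and 5 N fully down

How it is judged (in metres and radians):
On the way, in this order (a step that is already met when the one before it is completed fails the run):
1. the key is pressed down (value of joint key above 0.0045 m), for 0.05 s.
2. the key is let go and up again (value of joint key below 0.0015 m), for 0.1 s.
3. the fingertips point at the flask and stay there (1.5 s counted) (horizontal distance between the grasp point and flask_top below 0.022 m and z of the grasp point in the frame of flask_top between 0 and 0.062 m), for 1.5 s.
4. the fingertips point at the lid knob of the crucible on the mat (horizontal distance between the grasp point and crucible_mat_top below 0.022 m and z of the grasp point in the frame of crucible_mat_top between 0 and 0.062 m), for 0.3 s.
At the end, for the whole second after the job is handed in: The tips still point from above at the knob of the crucible on the mat: grasp point within 22 mm sideways and at most 62 mm above it (tips up to about 43 mm above), touching nothing; the key is up within 1.5 mm, and every loose thing within 5 mm of where it began (all of step 4 and value of joint key below 0.0015 m and distance of each of flask_top, crucible_mat_top, crucible_bench_top, jar_top, vial, stopper, petri from where it was at the start of the episode below 0.005 m).
It fails at once if a loose thing is touched (contact force between any of the fingers, the arm and flask above 0.3 N or contact force between any of the fingers, the arm and crucible_mat above 0.3 N or contact force between any of the fingers, the arm and crucible_bench above 0.3 N or contact force between any of the fingers, the arm and jar_salt above 0.3 N or contact force between any of the fingers, the arm and vial above 0.3 N or contact force between any of the fingers, the arm and stopper above 0.3 N or contact force between any of the fingers, the arm and petri above 0.3 N).
It fails at once if a loose thing is moved or lifted (more than 8 mm) (distance of any of flask_top, crucible_mat_top, crucible_bench_top, jar_top, vial, stopper, petri from where it was at the start of the episode above 0.008 m).
It fails at once if the fingertips point at a wrong vessel (the other crucible or the jar): within 12 mm sideways of its top and less than about 25 mm above it ((horizontal distance between the grasp point and crucible_bench_top below 0.012 m and z of the grasp point in the frame of crucible_bench_top below 0.045 m) or (horizontal distance between the grasp point and jar_top below 0.012 m and z of the grasp point in the frame of jar_top below 0.045 m)).
It also fails if it takes over 48 s, if anything falls off the work surface, if the arm or the gripper's body presses on something with over 40 N, if the wrist force passes 120 N, or if a joint passes its speed limit or range.

## Working session

There is one attempt and no reset: what is moved stays moved. The work goes in short steps, Python scripts to look and compute and a tool call to move; the robot and the scene stay as the last step left them, time stands still between calls to the robot, and variables do not carry over. Pictures are saved under pics/ and viewed, about 8 in all and at most 12, crops included, and the job is handed in when it is done.

Besides the shell and the picture viewer there is one more tool, called after "Request:" in YAML: its name, and indented under it one key for each argument. arm_command: Moves the arm, as the interface text tells. Its arguments: {"type":"object","properties":{"targets":{"type":"array","items":{"type":"array","items":{"type":"array","items":{"type":"number"}}}}},"required":["targets"]}

```bash
mkdir -p pics
cat > h.py <<'E'
import numpy as np,cv2
from plant import ctrl
def snap(n,f):
    m=ctrl.camera_model(n); im=ctrl.snapshot(n); cv2.imwrite('pics/'+f,im); return im,m
def ray(m,n,u,v):
    K=np.array(m['K']); a=(u-K[0,2])/K[0,0]; b=(v-K[1,2])/K[1,1]
    if n=='wrist':
        r=np.hypot(a,b); s=np.sin(r)/max(r,1e-9); d=np.array([a*s,b*s,np.cos(r)])
    else: d=np.array([a,b,1.])
    R=np.array(m['rotation']); 
    return np.array(m['xyz']),R@(d*[1,-1,-1])
def plane(m,n,u,v,z):
    o,d=ray(m,n,u,v); return (o+d*(z-o[2])/d[2]).round(4)
E
python3 - <<'E'
from h import *
import json
ims=[]
for n in('scene','side','wrist'):
    im,m=snap(n,n+'0.png'); print(n,{k:(np.array(v).round(4).tolist() if not isinstance(v,str) else v) for k,v in m.items()})
print(ctrl.get_obs())
E
```

```text
scene {'K': [[348.5045, 0.0, 258.9047], [0.0, 348.5045, 192.507], [0.0, 0.0, 1.0]], 'xyz': [0.049, 0.7704, 0.5435], 'rotation': [58.8883, -0.9288, -143.7674]}
side {'K': [[429.2184, 0.0, 251.621], [0.0, 429.2184, 194.8181], [0.0, 0.0, 1.0]], 'xyz': [0.4475, 0.9895, 0.7266], 'rotation': [50.5606, 0.6827, -179.3623]}
wrist {'K': [[297.3186, 0.0, 260.1418], [0.0, 297.3186, 197.5111], [0.0, 0.0, 1.0]], 'xyz': [0.6757, -0.0722, 0.3837], 'rotation': [-15.5264, -0.0924, 179.9882]}
{'clock': 0.15, 'joint_pos': array([ 1.65080605e+01,  2.05817638e+01,  6.46947544e-01, -1.26929628e-02,
       -7.01344263e+01, -1.65069696e+01]), 'qvel': array([ 0.02103708, -0.14532505,  0.10077373,  0.02351743, -0.06588285,
       -0.05668263]), 'tau': array([ 1.39394037e-04, -5.83274567e+01,  2.93289685e+01,  7.00122759e+00,
        8.75052094e-03, -9.76538854e-05]), 'tool_pos': array([ 6.74653727e-01, -1.90009283e-05,  2.25855278e-01]), 'orientation': array([ 1.79930220e+02, -8.23354331e-03, -9.00032245e+01]), 'force': array([-0.44051306,  0.10480204, -0.24647471]), 'moment': array([-0.02522271, -0.05539558, -0.00515336]), 'opening': 0.08761215937077207}
```

View pics/scene0.png

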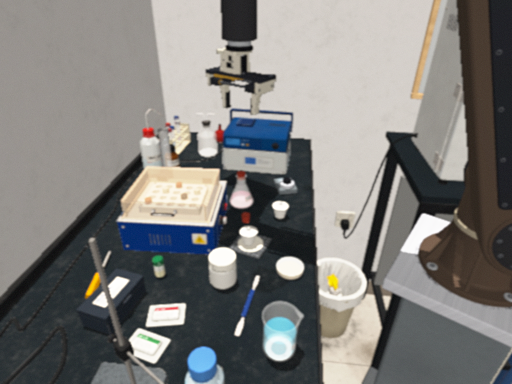

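View pics/side0.png

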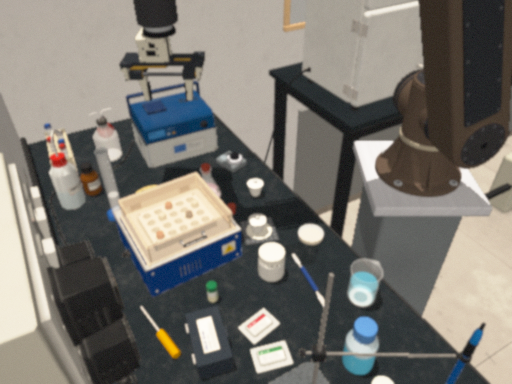

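View pics/wrist0.png

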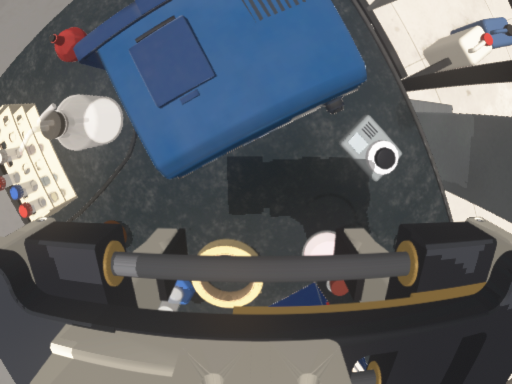

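The scene view shows the recorder at (286,185), flask stopper (241,176), bench crucible (280,205), mat crucible (248,230), jar (222,253), petri dish (290,268) and vial (158,262). The red-brown stopper is at (246,216). In the side view the mat crucible is at (258,218) and the bench crucible at (255,183). The wrist view shows the key at about (383,158). I'll cast rays onto the known heights.

```bash
cat >> h.py <<'E'
from scipy.spatial.transform import Rotation as Ro
_cm=ctrl.camera_model
def ray(m,n,u,v,_r=ray):
    m=dict(m); 
    if np.array(m['rotation']).ndim==1: m['rotation']=Ro.from_euler('xyz',m['rotation'],degrees=True).as_matrix()
    return _r(m,n,u,v)
E
python3 - <<'E'
from h import *
P={'wrist':{'key':(383,158,.04),'boxcorner1':(341,146,.018),'boxc2':(362,118,.018),'boxc3':(402,150,.018),'boxc4':(376,180,.018),'bluecorner':(363,75,.12),'bluebottomcorner':(175,178,.12)},
'scene':{'key':(287,181,.04),'flask':(241,174,.101),'cb':(280,203,.046),'cm':(248,228,.052),'jar':(222,252,.069),'petri':(290,267,.014),'vial':(158,259,.045),'stop':(246,213,.022),'blockcorner_near':(215,188,.1),'blockfar':(219,168,.1),'instr_corner':(291,118,.13)},
'side':{'key':(236,155,.04),'flask':(205,168,.101),'cb':(255,181,.046),'cm':(258,217,.052),'jar':(271,248,.069),'petri':(310,231,.014),'vial':(211,284,.045),'stop':(231,207,.022),'blockcorner_near':(240,232,.1),'blockfar':(193,177,.1)}}
for n in P:
    m=ctrl.camera_model(n)
    for k,(u,v,z) in P[n].items(): print(n,k,plane(m,n,u,v,z))
a=cv2.imread('pics/scene0.png')[150:300,130:330]; b=cv2.imread('pics/side0.png')[120:300,150:350]
a=cv2.resize(a,(400*1,300),interpolation=3); b=cv2.resize(b,(400,360),interpolation=3)
a=cv2.copyMakeBorder(a,0,60,0,0,0); cv2.imwrite('pics/c1.png',np.hstack([a,b]))
E
```

```text
wrist key [ 0.5237 -0.0272  0.04  ]
wrist boxcorner1 [ 0.5733 -0.0379  0.018 ]
wrist boxc2 [ 0.5465 -0.0749  0.018 ]
wrist boxc3 [ 0.4861 -0.0362  0.018 ]
wrist boxc4 [0.5217 0.0054 0.018 ]
wrist bluecorner [ 0.5821 -0.1142  0.12  ]
wrist bluebottomcorner [ 0.7546 -0.0178  0.12  ]
scene key [ 0.5088 -0.0118  0.04  ]
scene flask [0.5718 0.1265 0.101 ]
scene cb [0.4542 0.1097 0.046 ]
scene cm [0.4494 0.2536 0.052 ]
scene jar [0.428  0.3682 0.069 ]
scene petri [0.3218 0.2691 0.014 ]
scene vial [0.5386 0.4453 0.045 ]
scene stop [0.5182 0.1735 0.022 ]
scene blockcorner_near [0.5777 0.2231 0.1   ]
scene blockfar [0.6432 0.135  0.1   ]
scene instr_corner [ 0.6625 -0.2721  0.13  ]
side key [ 0.5114 -0.0234  0.04  ]
side flask [0.5807 0.1235 0.101 ]
side cb [0.4567 0.1057 0.046 ]
side cm [0.4489 0.2507 0.052 ]
side jar [0.4217 0.3656 0.069 ]
side petri [0.3261 0.2584 0.014 ]
side vial [0.543  0.4412 0.045 ]
side stop [0.5165 0.1807 0.022 ]
side blockcorner_near [0.4863 0.3494 0.1   ]
side blockfar [0.6065 0.1592 0.1   ]
```

View pics/c1.png

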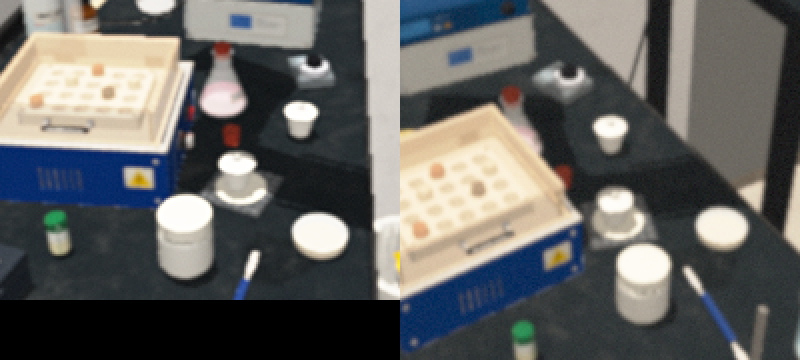

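Crops show the stopper standing between the flask and the mat, and the tray block right beside both. I'll triangulate across the two views, including the tray corners for clearance.

```bash
cat >> h.py <<'E'
def tri(L):
    A=np.zeros((3,3));b=np.zeros(3);R=[]
    for m,n,u,v in L:
        o,d=ray(m,n,u,v); d/=np.linalg.norm(d); M=np.eye(3)-np.outer(d,d); A+=M;b+=M@o;R.append((M,o))
    x=np.linalg.solve(A,b); return x.round(4),[round(float(np.linalg.norm(M@(x-o)))*1000,1) for M,o in R]
E
python3 - <<'E'
from h import *
# crop coordinates (a: scene, b: side)
C={'key':((317,60),(569,71)),'flask':((222,44),(511,90)),'cm':((236,157),(615,190)),'cb':((301,104),(611,120)),'jar':((185,206),(643,257)),
'trayFR':((180,38),(490,105)),'blockNR':((176,158),(582,214)),'trayNR?':((164,132),(578,208)),'blockFR':((194,62),None)}
ms,md=ctrl.camera_model('scene'),ctrl.camera_model('side')
for k,(a,b) in C.items():
    if b is None: continue
    print(k,tri([(ms,'scene',130+a[0]/2,150+a[1]/2),(md,'side',150+(b[0]-400)/2,120+b[1]/2)]))
m=ctrl.camera_model('wrist'); im=cv2.imread('pics/wrist0.png')
g=im[110:190,330:410].max(2)
k=(g<30).astype(np.uint8); n,l,s,c=cv2.connectedComponentsWithStats(k)
for i in range(1,n):
    if s[i,4]>60: print(s[i],c[i]+[330,110],plane(m,'wrist',*(c[i]+[330,110]),.04))
E
```

```text
key (array([ 0.5164, -0.0333,  0.0315]), [0.1, 0.1])
flask (array([0.5803, 0.1146, 0.1014]), [1.9, 1.9])
cm (array([0.4499, 0.2506, 0.053 ]), [3.8, 3.8])
cb (array([0.4554, 0.1049, 0.0473]), [1.0, 1.0])
jar (array([0.4209, 0.3739, 0.075 ]), [0.9, 0.9])
trayFR (array([0.5962, 0.1819, 0.1306]), [0.3, 0.3])
blockNR (array([0.4857, 0.3133, 0.0736]), [4.5, 4.5])
trayNR? (array([0.4888, 0.331 , 0.1092]), [2.7, 2.7])
```

Request:
arm_command:
  targets:
    - [[0,0,0.1,-3,0.3,0,0],[0,0,0.2,-6.5,0.6,0,0],[0,0,0.26,-10,0.9,0,0],[0,0,0.26,-13,1.2,0,0],[0,0,0.26,-15,1.4,0,0],[0,0,0.26,-15.8,1.5,0,0],[0,0,0.26,-15.8,1.5,0,0],[0,0,0.26,-15.8,1.5,0,0]]

```text
clock: 0.82
tool_pos: [0.5175, 0.0152, 0.2271]
orientation: [-179.9, -0.0, -75.1]
force: [0.4, 0.7, -0.0]
opening: 0.0398
```

Run:
```python
from h import *
ms,md=ctrl.camera_model('scene'),ctrl.camera_model('side')
# instrument corner low-x near: scene (291,122), side (214,118)
print(tri([(ms,'scene',291,122),(md,'side',214,118)]))
im,m=snap('wrist','w1.png'); o=ctrl.get_obs(); print(o['clock'],o['tool_pos'],o['orientation'],o['opening'])
```

```text
(array([ 0.5618, -0.0734,  0.1651]), [30.9, 30.9])
0.8667 [0.51788375 0.01515094 0.2267561 ] [-1.79963804e+02 -8.87061466e-03 -7.50879575e+01] 0.03586870694351961
```

View pics/w1.png

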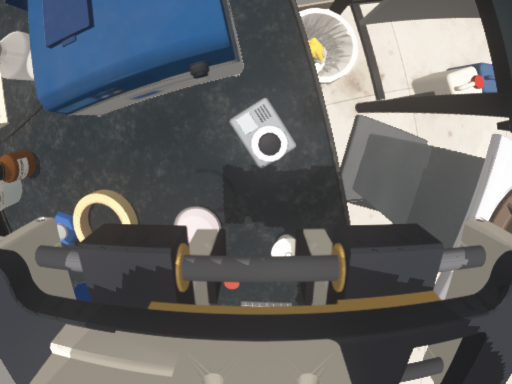

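The wrist view shows the key's black disc centred at about (269,144), and the instrument's near corner at about (240,68).

Run:
```python
from h import *
m=ctrl.camera_model('wrist'); im=cv2.imread('pics/w1.png')
g=im[120:170,240:300]; d=(g.max(2)<60).astype(np.uint8); n,l,s,c=cv2.connectedComponentsWithStats(d)
for i in range(1,n):
    if s[i,4]>60: print(s[i],c[i]+[240,120],plane(m,'wrist',*(c[i]+[240,120]),.04))
print(plane(m,'wrist',269,144,.04))
m0={'xyz':[.6757,-.0722,.3837],'rotation':[-15.5264,-.0924,179.9882]}
print('corner',tri([(m0,'wrist',363,75),(m,'wrist',240,66)]))
```

```text
[ 0.5194 -0.0269  0.04  ]Traceback (most recent call last):
  File "<stdin>", line 8, in <module>
  File "h.py", line 23, in tri
    o,d=ray(m,n,u,v); d/=np.linalg.norm(d); M=np.eye(3)-np.outer(d,d); A+=M;b+=M@o;R.append((M,o))
        ~~~^^^^^^^^^
  File "h.py", line 19, in ray
    return _r(m,n,u,v)
  File "h.py", line 6, in ray
    K=np.array(m['K']); a=(u-K[0,2])/K[0,0]; b=(v-K[1,2])/K[1,1]
               ~^^^^^
KeyError: 'K'
```

Run:
```python
from h import *
m=ctrl.camera_model('wrist')
m0=dict(m,xyz=[.6757,-.0722,.3837],rotation=[-15.5264,-.0924,179.9882])
print('corner',tri([(m0,'wrist',363,75),(m,'wrist',240,66)]))
print('key',tri([(m0,'wrist',383,158),(m,'wrist',269,144)]))
```

```text
corner (array([ 0.5703, -0.1096,  0.0861]), [9.8, 9.8])
key (array([ 0.5189, -0.0259,  0.0294]), [0.1, 0.1])
```

Request:
arm_command:
  targets:
    - [[0,0,0,0.1,-2.2,-2,0],[0,0,0,0.1,-4.2,-5,0],[0,0,0,0.1,-4.2,-8.5,0],[0,0,0,0.1,-4.2,-12,0],[0,0,0,0.1,-4.2,-14.5,0],[0,0,0,0.1,-4.2,-16,0],[0,0,0,0.1,-4.2,-16.8,0],[0,0,0,0.1,-4.2,-16.8,0]]

```text
clock: 1.53
tool_pos: [0.5176, -0.0275, 0.0563]
orientation: [179.8, -0.0, -75.1]
force: [-0.7, 0.5, -0.0]
opening: 0.0005
```

Run:
```python
from h import *
im,m=snap('wrist','w2.png'); s=cv2.imread('pics/scene0.png'); s,_=snap('scene','s2.png')
o=ctrl.get_obs(); print(o['tool_pos'],o['force'],o['opening'])
c=cv2.resize(s[130:230,230:350],(480,400),interpolation=3); w=cv2.resize(im[150:350,170:330],(320,400))
cv2.imwrite('pics/c2.png',np.hstack([c,w]))
```

```text
[ 0.51891672 -0.02704975  0.05875027] [-0.26343504 -0.30231487  0.23493558] 0.0003305437684742111
```

View pics/c2.png

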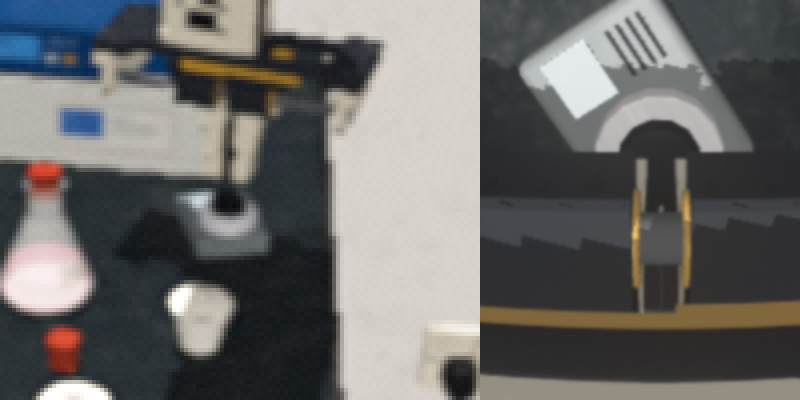

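The shut tips sit centred over the key. I'll press slowly and check the force.

Request:
arm_command:
  targets:
    - [[0,0,0,0,0,-1,0],[0,0,0,0,0,-1.6,0],[0,0,0,0,0,-2,0],[0,0,0,0,0,-2.2,0],[0,0,0,0,0,-2.4,0],[0,0,0,0,0,-2.5,0],[0,0,0,0,0,-2.5,0],[0,0,0,0,0,-2.5,0]]

```text
clock: 2.3
tool_pos: [0.5183, -0.0269, 0.0343]
orientation: [-179.9, -0.0, -75.1]
force: [-2.7, 0.6, 5.9]
opening: 0.0002
```

Request:
arm_command:
  targets:
    - [[0,0,0,0,0,-0.1,0],[0,0,0,0,0,-0.2,0],[0,0,0,0,0,-0.2,0]]

```text
clock: 2.55
tool_pos: [0.5184, -0.0269, 0.0339]
orientation: [-179.9, -0.0, -75.0]
force: [-8.5, 2.4, 25.2]
opening: 0.0006
```

Force jumped to 25 N at z = 0.034, so the key is at its end stop. I'll lift off now.

Request:
arm_command:
  targets:
    - [[0,0,0,0,0,1,0],[0,0,0,0,0,3,0],[0,0,0,0,0,6.5,0],[0,0,0,0,0,10.5,0],[0,0,0,0,0,14.5,0],[0,0,0,0,0,18,0],[0,0,0,0,0,20.5,0],[0,0,0,0,0,21.8,0]]

```text
clock: 3.22
tool_pos: [0.5191, -0.027, 0.2538]
orientation: [-179.7, -0.0, -75.1]
force: [1.1, -0.1, -0.8]
opening: 0.0007
```

Request:
arm_command:
  targets:
    - [[0,0,-0.12,1,2,0,0],[0,0,-0.24,2,4,0,0],[0,0,-0.36,3,6,0,0],[0,0,-0.48,4,8,0,0],[0,0,-0.6,4,8,0,0],[0,0,-0.72,4,8,0,0],[0,0,-0.84,4,8,0,0],[0,0,-0.96,4,8,0,0]]

```text
clock: 3.88
tool_pos: [0.5577, 0.0531, 0.2493]
orientation: [180.0, -0.0, -130.4]
force: [0.2, -0.0, 0.4]
opening: 0.0005
```

Request:
arm_command:
  targets:
    - [[0,0,-0.12,0,0,0,0],[0,0,-0.24,0,0,0,0],[0,0,-0.24,0,0,0,0],[0,0,-0.24,0,0,0,0]]

```text
clock: 4.22
tool_pos: [0.5578, 0.0529, 0.2495]
orientation: [180.0, -0.0, -143.6]
force: [-0.3, -0.3, 0.3]
opening: 0.0006
```

Run:
```python
from h import *
im,m=snap('wrist','w3.png'); o=ctrl.get_obs(); print(o['clock'],o['tool_pos'],o['orientation'])
```

```text
4.2667 [0.55781815 0.05292843 0.24953568] [ 1.79993408e+02 -5.23126463e-03 -1.43616734e+02]
```

View pics/w3.png

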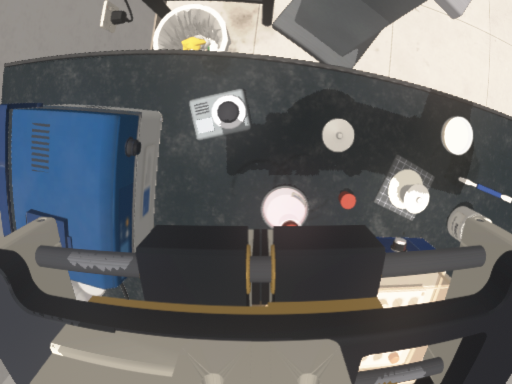

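The wrist view shows the flask body at (285,207), its stopper top partly hidden at about (290,225), the mat crucible knob at (416,197) and the bench crucible knob at (339,135).

Run:
```python
from h import *
m=ctrl.camera_model('wrist')
for k,u,v,z in(('flask top',290,225,.101),('flask foot',285,206,.015),('cm',416,197,.052),('cb',339,135,.046),('stop',348,201,.022),('jar',470,215,.069)): print(k,plane(m,'wrist',u,v,z))
```

```text
flask top [0.5751 0.1058 0.101 ]
flask foot [0.5778 0.1097 0.015 ]
cm [0.4531 0.24   0.052 ]
cb [0.459  0.1006 0.046 ]
stop [0.5184 0.175  0.022 ]
jar [0.4162 0.328  0.069 ]
```

Request:
arm_command:
  targets:
    - [[0,0,0,1,3,0,0],[0,0,0,2,5.9,0,0],[0,0,0,2,5.9,-3,0],[0,0,0,2,5.9,-6,0],[0,0,0,2,5.9,-9,0],[0,0,0,2,5.9,-11,0],[0,0,0,2,5.9,-12,0],[0,0,0,2,5.9,-12,0]]

```text
clock: 4.93
tool_pos: [0.5767, 0.1114, 0.1272]
orientation: [180.0, -0.2, -143.7]
force: [-0.4, -0.3, 0.8]
opening: 0.0002
```

Run:
```python
from h import *
a,_=snap('scene','s3.png'); b,_=snap('side','d3.png')
o=ctrl.get_obs(); print(o['tool_pos'],o['force'])
cv2.imwrite('pics/c3.png',np.hstack([cv2.resize(i,(400,400),interpolation=3) for i in(a[110:230,190:310],b[110:230,150:270])]))
```

```text
[0.57860676 0.11206523 0.13042164] [-0.02309388  0.31695018 -0.06348979]
```

View pics/c3.png

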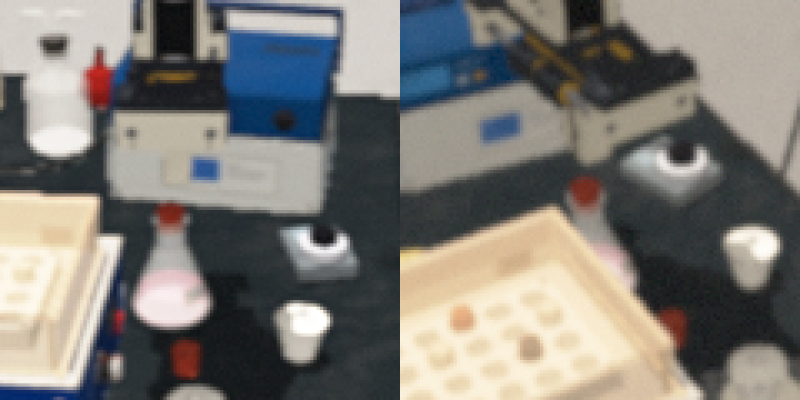

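The scene and side crops show the shut tips just above the red stopper, with no contact and the flask undisturbed. I'll lower 7 mm and dwell.

Request:
arm_command:
  targets:
    - [[0,0,0,0,0,-0.4,0],[0,0,0,0,0,-0.7,0],[0,0,0,0,0,-0.7,0],[0,0,0,0,0,-0.7,0],[0,0,0,0,0,-0.7,0],[0,0,0,0,0,-0.7,0],[0,0,0,0,0,-0.7,0],[0,0,0,0,0,-0.7,0]]

```text
clock: 5.7
tool_pos: [0.578, 0.112, 0.1227]
orientation: [-180.0, 0.0, -143.9]
force: [0.1, 0.9, -0.5]
opening: 0.0003
```

Request:
arm_command:
  targets:
    - [[0,0,0,0,0,0,0],[0,0,0,0,0,0,0],[0,0,0,0,0,0,0],[0,0,0,0,0,0,0],[0,0,0,0,0,0,0],[0,0,0,0,0,0,0],[0,0,0,0,0,0,0],[0,0,0,0,0,0,0]]

```text
clock: 6.37
tool_pos: [0.578, 0.112, 0.1226]
orientation: [-180.0, -0.0, -143.9]
force: [-0.3, -0.9, 0.9]
opening: 0.0006
```

Request:
arm_command:
  targets:
    - [[0,0,0,0,0,0,0],[0,0,0,0,0,0,0],[0,0,0,0,0,0,0],[0,0,0,0,0,0,0],[0,0,0,0,0,0,0],[0,0,0,0,0,0,0],[0,0,0,0,0,0,0],[0,0,0,0,0,0,0]]

```text
clock: 7.03
tool_pos: [0.578, 0.112, 0.1225]
orientation: [180.0, -0.0, -143.9]
force: [-0.4, 0.4, -0.5]
opening: 0.0005
```

Request:
arm_command:
  targets:
    - [[0,0,0,0,0,0,0],[0,0,0,0,0,0,0],[0,0,0,0,0,3,0],[0,0,0,0,0,6,0],[0,0,0,0,0,9,0],[0,0,0,0,0,11.5,0],[0,0,0,0,0,12.7,0],[0,0,0,0,0,12.7,0]]

```text
clock: 7.7
tool_pos: [0.5795, 0.1125, 0.2534]
orientation: [-179.9, 0.3, -143.8]
force: [0.2, -0.0, 0.4]
opening: 0.0001
```

Request:
arm_command:
  targets:
    - [[0,0,0,-1,2.5,0,0],[0,0,0,-2.5,5.5,0,0],[0,0,0,-4,9,0,0],[0,0,0,-5.5,12.5,0,0],[0,0,0,-7,15.5,0,0],[0,0,0,-7.8,17.3,0,0],[0,0,0,-7.8,17.3,0,0],[0,0,0,-7.8,17.3,0,0]]

```text
clock: 8.37
tool_pos: [0.4992, 0.2858, 0.2487]
orientation: [-180.0, -0.1, -143.7]
force: [1.1, 0.3, -0.9]
opening: 0.0002
```

Run:
```python
from h import *
im,m=snap('wrist','w4.png'); o=ctrl.get_obs(); print(o['clock'],o['tool_pos'],o['orientation'])
```

```text
8.4167 [0.49956513 0.28500432 0.24885312] [-1.79987852e+02 -6.76725993e-02 -1.43793800e+02]
```

View pics/w4.png

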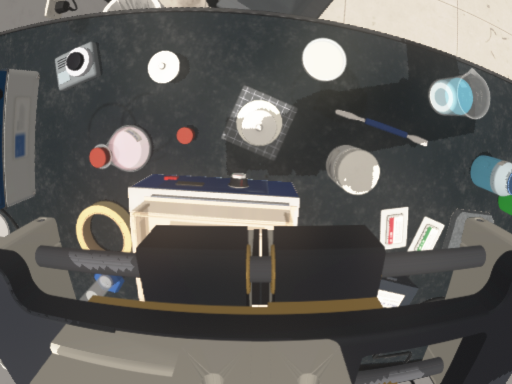

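The wrist view shows the mat crucible's knob near (257,126) on the gauze mat, the jar at (354,169), and everything else standing undisturbed.

Run:
```python
from h import *
m=ctrl.camera_model('wrist')
im=cv2.imread('pics/w4.png')
for k,u,v,z in(('cm',257,126,.052),('mat',260,122,.006),('flask',100,157,.101),('cb',164,66,.046),('jar',358,171,.069)): print(k,plane(m,'wrist',u,v,z))
```

```text
cm [0.453  0.2456 0.052 ]
mat [0.4477 0.246  0.006 ]
flask [0.5801 0.1161 0.101 ]
cb [0.4571 0.1061 0.046 ]
jar [0.4222 0.3727 0.069 ]
```

Request:
arm_command:
  targets:
    - [[0,0,0,-2.5,-2,0,0],[0,0,0,-4.8,-3.8,0,0],[0,0,0,-4.8,-3.8,-4,0],[0,0,0,-4.8,-3.8,-8,0],[0,0,0,-4.8,-3.8,-11.5,0],[0,0,0,-4.8,-3.8,-14.5,0],[0,0,0,-4.8,-3.8,-16.3,0],[0,0,0,-4.8,-3.8,-17,0]]

```text
clock: 9.08
tool_pos: [0.4509, 0.2443, 0.0765]
orientation: [-180.0, -0.3, -144.0]
force: [-0.2, -0.0, -0.0]
opening: 0.0006
```

Request:
arm_command:
  targets:
    - [[0,0,0,0,0,-0.4,0],[0,0,0,0,0,-0.4,0],[0,0,0,0,0,-0.4,0],[0,0,0,0,0,-0.4,0],[0,0,0,0,0,-0.4,0],[0,0,0,0,0,-0.4,0],[0,0,0,0,0,-0.4,0],[0,0,0,0,0,-0.4,0]]

```text
clock: 9.75
tool_pos: [0.452, 0.2471, 0.0759]
orientation: [180.0, 0.0, -143.8]
force: [0.5, -0.5, -0.5]
opening: 0.0005
```

Run:
```python
from h import *
a,_=snap('scene','s5.png'); b,_=snap('side','d5.png')
o=ctrl.get_obs(); print(o['clock'],o['tool_pos'],o['force'])
cv2.imwrite('pics/c5.png',np.hstack([cv2.resize(i,(400,360),interpolation=3) for i in(a[130:310,140:340],b[110:290,150:350])]))
```

```text
9.85 [0.45199183 0.24709163 0.07571206] [-0.0558654  -0.79035772 -1.127802  ]
```

View pics/c5.png

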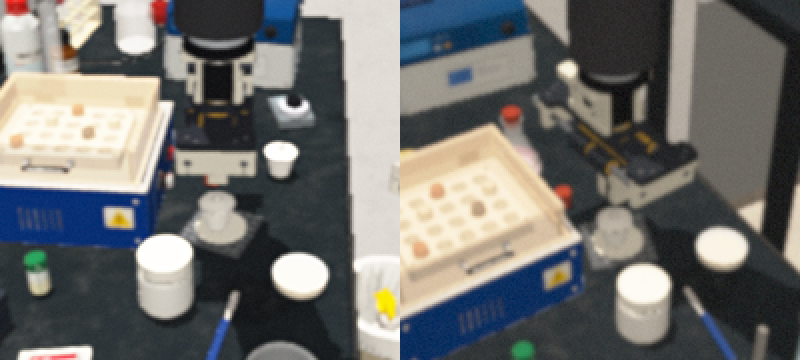

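The tips are hidden behind the gripper body here. The mat crucible (scene about (248,228), side about (257,216)) and the other vessels are where they were, and the key is up. The position agrees with all three measurements of the knob, so I'm handing in.

```bash
python3 -c "
from h import *
print(ctrl.close_job()); o=ctrl.get_obs(); print(o['clock'],o['tool_pos'],o['force'])"
```

```text
the job is handed in; nothing more can be done
None
the job is handed in; nothing more can be done
```

I made the video note as asked and handed the job in at about 9.9 s on the clock; the hand-in reports no verdict.

- **Key:** I pressed it with shut fingers down to its end stop. The force rose to about 25 N at z = 0.034, and in the later pictures the key is up again.
- **Flask:** I held the tips about 2 cm over the stopper for just over 2 s (TCP at 0.578, 0.112, 0.1225).
- **Mat crucible:** I finished with the tips about 24 mm above the lid knob (TCP at 0.452, 0.247, 0.076). The measured force was only about 1 N, which is noise level.

**Last checks:**
- **Undisturbed:** By eye, the last scene and side pictures show the vessels and other loose things standing where they began. I did not measure each one again.
- **Knob position:** The separate measurements agreed to about 1 cm, against the 22 mm allowed. The close-up wrist view and the two-camera fix agreed to about 5 mm.
- **Not confirmed:** In the final pictures the gripper body hides the tips, so their place over the knob rests on the measured pose and not on a direct view.
- **Disagreed:** The crude two-camera height of the instrument corner did not fit (31 mm off). I kept clear of it by turning the gripper and used the wrist camera instead.

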